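Third hand for the lunch box: lid on and held down on its seal

TASK

Pack my lunch box: put the mandarin in beside the apple, then put the lid on so that it sits squarely in the mouth of the box. Press the lid down on its soft seal with a steady push of about 15 N, never a hard shove, and finish while still holding it down like that, so that I can snap the two wire clips over it. Leave the box standing where it is and do not disturb the lemon or the tomato.

Things in the scene. Friction and masses are not known exactly. Their poses are not given: they have to be found in the camera images.
- lunch_box: open stainless-steel lunch box with rounded corners, loose on the worktop, 0.85 kg. Outside 154 (x) x 214 (y) x 85 mm high, wall 4 mm, floor 3 mm. Origin: centre of its underside; z up, y along its length. On each short end (y = +-107 mm) hangs an open wire clip, hinged 56 mm up, sticking out up to 35 mm; a person will swing these over the lid's ends, the robot need not touch them
- box_mouth (a point): centre of the mouth of the lunch box, 93 mm above its origin, level with the top of the soft grey seal ring (8 mm tall, 9 mm wide) that lies on the rim. Axes as the box. The mouth inside the ring is 140 x 200 mm, corner radius 19 mm. The seal gives about 1 mm for every 4.5 N pressed on it and is at its stop after 6 mm
- lid: loose stainless-steel lid of the box, 0.2 to 0.31 kg, 168 (x) x 228 (y) mm over its edge bead, lying right way up beside the box. Origin: centre of its underside; z up, y along its length. Lower part: a plug 132 x 192 mm, 9 mm deep, entering the mouth with 4 mm to spare each side. Above it the sheet rests on the seal; the lid's origin is then 9 mm below box_mouth. Fits either way round
- lid_grip (a point): centre of the lid's strap handle, 43 mm above the lid's origin, axes as the lid. The strap runs along y over the middle of the lid; its black grip is 80 mm long (y), 16 mm wide (x) and 15 mm tall, and the space under it is 20 mm high
- mandarin: loose mandarin, the only orange-coloured fruit, about 55 mm across and 48 mm tall, 60 g; origin at its underside centre as it stands at the start, about 24 mm below its middle. It, the lemon and the tomato lie behind the box and lid in any order
- apple: apple, 80 mm across, 69 mm tall, already standing in one end of the lunch box; origin at its underside centre. The other end of the box is free for the mandarin
- lemon: bystander: yellow lemon, 78 x 55 x 56 mm, loose; origin at its underside centre
- tomato: bystander: red tomato, 75 mm across, 79 mm tall with its stalk, loose; origin at its underside centre
Things that resemble listed ones, but are neither listed nor needed, are in the scene too. Leave any blue or green look-alike of the apple alone. Leave any purple look-alike of the mandarin alone.

How it is judged (in metres and radians):
On the way, in this order (a step that is already met when the one before it is completed fails the run):
1. the mandarin lies in the lunch box, let go, with the apple (x of mandarin in the frame of lunch_box between -0.073 and 0.073 m and y of mandarin in the frame of lunch_box between -0.103 and 0.103 m and z of mandarin in the frame of lunch_box below 0.065 m and contact force between the fingers and mandarin below 0.3 N), for 0.2 s.
2. the lid's plug has entered the mouth of the box, squarely (z of lid in the frame of lunch_box below 0.0875 m and horizontal distance between lid and lunch_box below 0.008 m and angle between the y axis of lid and the y axis of lunch_box, either way round below 0.08 rad).
At the end, for the whole second after the job is handed in: The mandarin and the apple are in the standing lunch box, the lid sits squarely in its mouth (within 8 mm, 0.08 rad, level within 0.04 rad), and the robot's fingers hold it down so that the lid bears on the box with 10 to 20 N, its own weight included, steadily through the last second (contact force between lid and lunch_box between 10 and 20 N and contact force between the fingers and lid above 3 N and z of lid in the frame of lunch_box between 0.076 and 0.084 m and horizontal distance between lid and lunch_box below 0.008 m and angle between the y axis of lid and the y axis of lunch_box, either way round below 0.08 rad and angle between the z axis of lid and the z axis of lunch_box, either way round below 0.04 rad and x of mandarin in the frame of lunch_box between -0.073 and 0.073 m and y of mandarin in the frame of lunch_box between -0.103 and 0.103 m and distance between apple and lunch_box below 0.14 m and height (world z) of each of apple, mandarin below 0.085 m and angle between lunch_box's own z axis and vertical below 0.03 rad and linear speed of each of lid, lunch_box below 0.02 m/s); the arm keeps its last pose, push and grip.
It fails at once if the lid is shoved onto the box with more than 40 N (contact force between lid and lunch_box above 40 N).
It fails at once if the lunch box is moved more than 30 mm or tipped (distance of lunch_box from where it was at the start of the episode above 0.03 m or angle between lunch_box's own z axis and vertical above 0.2 rad).
It fails at once if the lemon or the tomato is disturbed (distance of any of lemon, tomato from where it was at the start of the episode above 0.03 m).
It also fails if it takes over 64 s, if anything falls off the work surface, if the arm or the gripper's body presses on something with over 40 N, if the wrist force passes 120 N, or if a joint passes its speed limit or range.

ROBOT

A 6-joint arm with a two-finger parallel gripper is mounted at the origin on a cart in front of the work surface, level with it; the furniture and walls round the work are solid. World frame = base frame: x ahead of the robot, y to its left, z up, the work surface at z = 0. Lengths are in m, angles in degrees, forces in N, time in s.
With the tool pointing down it reaches from about 0.275 to 0.725 m from the base axis. Payload 15.9 kg.
Tool frame: the origin (TCP) lies on the centre line of the jaws, within the pads' length; the fingertips stand 25 mm ahead of it and the grasp point (between the pads) lies 6 mm ahead of it (tip_extent is the x of the fingertips in the tool frame, in m); x points along the fingers, z is the direction in which the jaws open and shut, and the axes are right-handed (so a half turn about x gives the same grasp; the last joint's range is limited). The gripper opens to 85 mm and grips with 20 to 120 N. Pads are 22 mm wide; open, the fingers measure 114 mm over their backs; the gripper's body (76 mm by 85 mm) begins 54 mm behind the grasp point. The pads swing forward as they close: fully open they stand 13 mm farther back than shut.
Start: joints at [70.302, 12.198, -1.971, 75.831, 0, 90], TCP at [0.169, 0.471, 0.256] pointing down, gripper open.
Joint ranges: [-170.91, 170.91], [-42.67, 98.43], [-65.05, 77.54], [-120.47, 116.71], [-90, 82.35], [-180, 180]. Speed limits (degrees/s): [108.29, 108.29, 136.94, 147.25, 180, 180].

INTERFACE

Orientations are given as a 3x3 rotation matrix whose columns are the frame's x, y, z axes.
In Python, from plant import * gives the robot as it stands. The module is installed in compiled form; this text tells all that it offers.
- The arm moves only by the shell command python3 -m jog 'ROWS' [OPENING]. ROWS is JSON, a list of rows, each a list of 6 numbers: the shift along the tool's x, y, z in m, then the turn, a rotation vector about the tool's x, y, z in degrees. A call has 1 to 5 rows; each row is the pose to reach, as a shift and turn from the pose commanded when the call began, along the tool's axes at that moment; what a row does not reach only later rows make up. A row lasts 1/8 s, in which the tool goes at most 62.5 mm and 10.7 degrees, less where a joint would pass 70% of its speed; a pose out of reach is approached as far as the arm can. A call with a gripper value outside its range is refused whole. OPENING is the finger opening in m, from 0 to 0.0854, set as the call begins (- or left out, the last holds). The fingers move at their own pace and stop on an object; the grip force is fixed at half the most. Time passes only in rows, so rows that repeat a pose let the fingers close. It gives the time, the measured TCP pose, the force and the opening at its end, in the units of the state.
- observe(): the state, without advancing time (a new reading comes with each control period).
- camera(name): name is "scene" or "top" or "wrist"; returns a dict with "img" (480x640x3 uint8, red, green, blue), "vertical_fov" (degrees; the focal length in pixels is half the picture's height over the tangent of half this angle, whatever the lens; pixels are square), "cx", "cy" (the principal point, pixels), "R" (3x3) and "t" (3): a world point X has camera coordinates R X + t. Camera axes: x right, y down, z forward; pixel columns grow to the right and rows downward; lengths in m; the calibration is good to about 2 mm. A picture is of the moment at which its call begins. There is no depth.
- finish_job(): hands the job in, once; it reports no verdict.
The state is a dict: "clock": time; "qpos": joint angles; "joint_velocities": joint speeds; "tau": joint torques, N m; "eef_pos": TCP position; "tool_rot": TCP orientation; "wrist_force": force on the tool from outside, world axes, zero at the start; "ft_torque": the same for the moment, N m; "gripper_width": finger opening in m.
Only numpy, scipy, OpenCV 4.12 (cv2) and the standard library are available. Lean on these libraries where they do the work, as an engineer would, in place of code of your own. Each camera call takes 0.05 s, during which the arm holds its last target. There are 200 camera calls.

## Working session

There is one attempt and no reset: what is moved stays moved. The work goes in short steps, Python scripts to look and compute and a shell command to move; the robot and the scene stay as the last step left them, time stands still between calls to the robot, and variables do not carry over. Pictures are saved under pics/ and viewed, about 8 in all and at most 12, crops included, and the job is handed in when it is done.

```bash
mkdir -p pics
cat > h.py <<'E'
from plant import *
import numpy as np, cv2
def snap(n,f):
    c=camera(n); cv2.imwrite(f'pics/{f}.png',c['img'][:,:,::-1]); np.save(f'pics/{f}.npy',c,allow_pickle=True); return c
def foc(c): return 240/np.tan(np.radians(c['vertical_fov'])/2)
def ray(c,u,v,z):
    R=np.array(c['R']);t=np.array(c['t']);f=foc(c)
    o=-R.T@t; d=R.T@np.array([(u-c['cx'])/f,(v-c['cy'])/f,1]); return o+d*(z-o[2])/d[2]
def proj(c,X):
    p=np.array(c['R'])@np.array(X)+np.array(c['t']); return foc(c)*p[:2]/p[2]+[c['cx'],c['cy']]
def load(f): return np.load(f'pics/{f}.npy',allow_pickle=True).item()
E
python3 - <<'E'
from h import *
np.set_printoptions(precision=4,suppress=True)
for n in ['scene','top']:
    c=snap(n,n+'0'); print(n,c['vertical_fov'],c['cx'],c['cy'],-np.array(c['R']).T@c['t'],np.array(c['R']))
s=observe();print(s['clock'],s['eef_pos'],s['tool_rot'],s['wrist_force'],s['gripper_width'])
E
```

```text
scene 56.771380957331345 318.79688416503933 243.86059850904118 [ 0.1057 -0.6697  0.6901] [[ 0.8132 -0.582   0.0055]
 [-0.3762 -0.5328 -0.758 ]
 [ 0.4441  0.6143 -0.6523]]
top 52.48092841844975 320.4171014440927 248.75822371511936 [ 0.2816 -0.0655  1.2439] [[-0.0927 -0.9957  0.002 ]
 [-0.9739  0.0903 -0.2084]
 [ 0.2073 -0.0213 -0.978 ]]
0.1 [0.1685 0.4705 0.2559] [[-0.0003 -0.9415  0.3371]
 [-0.0009  0.3371  0.9415]
 [-1.      0.     -0.001 ]] [ 0.0956  0.103  -0.477 ] 0.085398071073753
```

View pics/top0.png

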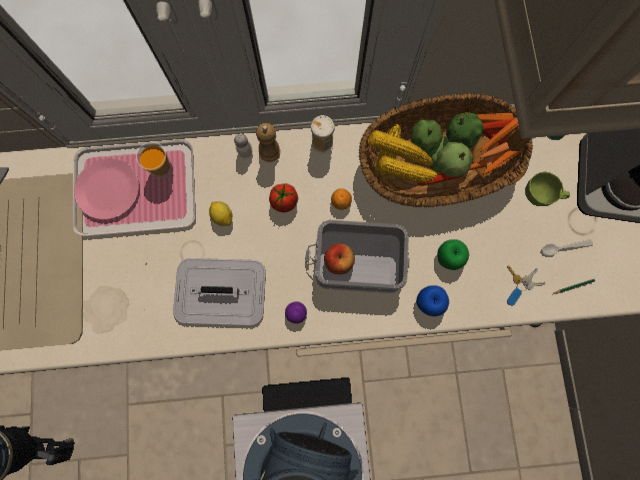

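View pics/scene0.png

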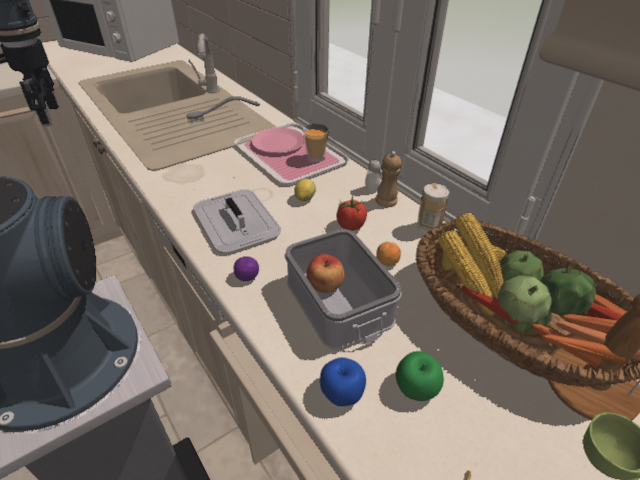

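Run:
```python
from h import *
np.set_printoptions(precision=4,suppress=True)
c=load('top0'); im=c['img'].astype(int); r,g,b=im[...,0],im[...,1],im[...,2]
def comp(m,x0,x1,y0,y1):
    mm=np.zeros(m.shape,np.uint8); mm[y0:y1,x0:x1]=m[y0:y1,x0:x1]
    k,_=cv2.findContours(mm,cv2.RETR_EXTERNAL,cv2.CHAIN_APPROX_NONE); return max(k,key=cv2.contourArea)
gray=(b-r>-12)
for n,bx,z in [('lid',(160,280,245,340),.012),('box',(305,420,210,305),.093)]:
    k=comp(gray,*bx); P=np.array([ray(c,*p[0],z)[:2] for p in k]).astype(np.float32)
    print(n,cv2.minAreaRect(k),cv2.minAreaRect(P))
k=comp(b+r+g<150,190,250,275,310);P=np.array([ray(c,*p[0],.05)[:2] for p in k]).astype(np.float32);print('grip',cv2.minAreaRect(k),cv2.minAreaRect(P))
for n,bx,z,m in [('mand',(325,360,180,215),.024,(r-b>90)),('tomato',(265,303,178,215),.037,(r-g>70)),('lemon',(205,240,195,230),.028,(r-b>70)),('apple',(320,358,240,277),.04,(r-b>50))]:
    k=comp(m,*bx);M=cv2.moments(k);u=M['m10']/M['m00'],M['m01']/M['m00'];print(n,u,cv2.minAreaRect(k)[1],ray(c,*u,z))
# mandarin in scene
c=load('scene0'); im=c['img'].astype(int); r,g,b=im[...,0],im[...,1],im[...,2]
k=comp((r-b>90),370,410,235,270);M=cv2.moments(k);u=M['m10']/M['m00'],M['m01']/M['m00'];print(u,ray(c,*u,.024))
```

```text
lid ((219.1116485595703, 291.985595703125), (89.34615325927734, 65.02948760986328), 2.12109637260437) ((0.4556233882904053, 0.17353461682796478), (0.2252611666917801, 0.16540922224521637), 83.03663635253906)
box ((361.41986083984375, 256.5220947265625), (94.02775573730469, 68.58927917480469), 3.012787342071533) ((0.4986255168914795, -0.1867751181125641), (0.22571204602718353, 0.1685771644115448), 81.81890869140625)
grip ((216.5, 289.5), (5.0, 31.0), 90.0) ((0.4562336206436157, 0.17292721569538116), (0.07684607803821564, 0.012367784045636654), 84.69295501708984)
mand (341.31793687451886, 196.51424172440338) (17.799999237060547, 16.0) [ 0.6746 -0.1595  0.024 ]
tomato (288.9216335540839, 195.07836644591612) (13.151918411254883, 20.714271545410156) [ 0.6869 -0.0235  0.037 ]
lemon (220.1159420289855, 211.92560386473428) (22.0, 20.0) [0.6607 0.1581 0.028 ]
apple (339.44944444444445, 256.9780555555555) (27.72724151611328, 27.72724151611328) [ 0.5113 -0.1374  0.04  ]
(390.61139455782313, 249.50170068027208) [ 0.6808 -0.1523  0.024 ]
```

```bash
python3 - <<'E'
from h import *
c=load('top0'); 
for p in [(362,150),(361,165),(366,182),(380,196),(400,204)]: print(p,ray(c,*p,.09)-[.678,-.156,0],ray(c,*p,.03)-[.678,-.156,0])
c=load('scene0')
for p in [(417,235),(420,262),(432,290)]: print(p,ray(c,*p,.09)-[.678,-.156,0],ray(c,*p,.03)-[.678,-.156,0])
E
python3 -m jog '[[0,-0.055,-0.033,0,0,0],[0,-0.11,-0.066,0,0,0],[0,-0.165,-0.10,0,0,0],[0,-0.215,-0.13,0,0,0],[0,-0.27,-0.163,0,0,0]]'
python3 -m jog '[[0,-0.05,-0.03,5,0,0],[0,-0.10,-0.06,10,0,0],[0,-0.15,-0.09,15,0,0],[0,-0.20,-0.12,20,0,0],[0,-0.25,-0.15,25,0,0]]'
```

```text
(362, 150) [ 0.09321663 -0.06314496  0.09      ] [ 0.11867342 -0.07113602  0.03      ]
(361, 165) [ 0.05335823 -0.05618439  0.09      ] [ 0.07674252 -0.06381352  0.03      ]
(366, 182) [ 0.00742822 -0.06366031  0.09      ] [ 0.02842431 -0.07167816  0.03      ]
(380, 196) [-0.03213091 -0.09415254  0.09      ] [-0.01319176 -0.10375589  0.03      ]
(400, 204) [-0.05725019 -0.14095975  0.09      ] [-0.03961716 -0.15299691  0.03      ]
(417, 235) [ 0.0234299  -0.04542816  0.09      ] [0.08300014 0.00139477 0.03      ]
(420, 262) [-0.03208566 -0.1090054   0.09      ] [ 0.02193365 -0.06853947  0.03      ]
(432, 290) [-0.06879845 -0.17599077  0.09      ] [-0.01845001 -0.14222261  0.03      ]
clock: 0.72
eef_pos: [0.3668, 0.2267, 0.2563]
tool_rot: [[0.0, -0.942, 0.337], [0.0, 0.337, 0.942], [-1.0, -0.0, 0.0]]
wrist_force: [1.3, 0.6, -0.4]
gripper_width: 0.0853
clock: 1.35
eef_pos: [0.5516, 0.0012, 0.2561]
tool_rot: [[-0.0, -0.709, 0.706], [0.0, 0.706, 0.709], [-1.0, 0.0, -0.0]]
wrist_force: [0.2, 1.1, 0.7]
gripper_width: 0.0856
```

```bash
python3 -m jog '[[0.02,-0.055,-0.006,0,0,0],[0.04,-0.11,-0.012,0,0,0],[0.06,-0.16,-0.018,0,0,0],[0.08,-0.20,-0.022,0,0,0],[0.08,-0.20,-0.022,0,0,0]]'
python3 - <<'E'
from h import *
np.set_printoptions(precision=4,suppress=True)
c=snap('wrist','w1'); print(c['vertical_fov'],-np.array(c['R']).T@c['t'],np.array(c['R'])); print(observe()['eef_pos'],observe()['qpos'])
E
```

```text
clock: 1.98
eef_pos: [0.6772, -0.1553, 0.1727]
tool_rot: [[-0.004, -0.709, 0.705], [0.001, 0.705, 0.709], [-1.0, 0.004, -0.003]]
wrist_force: [-2.1, 1.0, -0.4]
gripper_width: 0.0854
71.34111509376856 [ 0.6273 -0.1049  0.2898] [[ 0.7048  0.7094 -0.0026]
 [ 0.6819 -0.6765  0.2781]
 [ 0.1955 -0.1978 -0.9605]]
[ 0.6771 -0.154   0.1744] [-12.8178  37.7705  24.8912  77.282    0.005   31.9577]
```

View pics/w1.png

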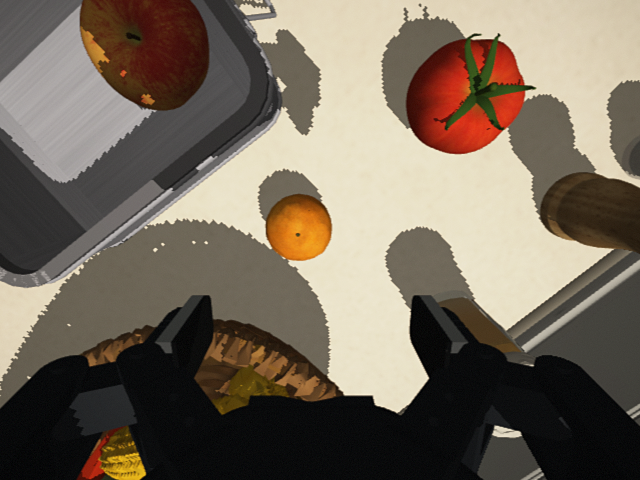

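Run:
```python
from h import *
np.set_printoptions(precision=4,suppress=True)
c=load('w1'); im=c['img'].astype(int); r,g,b=im[...,0],im[...,1],im[...,2]
m=np.zeros(r.shape,np.uint8); m[185:270,255:345]=((r-b>90)&(r>130))[185:270,255:345]
M=cv2.moments(m,True);u=M['m10']/M['m00'],M['m01']/M['m00'];X=ray(c,*u,.024);print(u,X)
k=cv2.findContours(m,0,1)[0];print(cv2.minEnclosingCircle(max(k,key=len)))
s=observe();print(np.array(s['tool_rot']).T@(X-s['eef_pos']))
print(ray(c,130,335,.08),ray(c,215,322,.08),ray(c,300,360,.08),ray(c,330,395,.08))
print(ray(c,280,115,.09),ray(c,40,285,.09))
```

```text
(299.7946583420049, 231.6663198057579) [ 0.6701 -0.1614  0.024 ]
((299.39593505859375, 230.68258666992188), 32.09933853149414)
[ 0.1504 -0.0006 -0.0099]
[ 0.6294 -0.2897  0.08  ] [ 0.6653 -0.2386  0.08  ] [ 0.7292 -0.2182  0.08  ] [ 0.7667 -0.224   0.08  ]
[ 0.6041 -0.107   0.09  ] [ 0.5659 -0.2925  0.09  ]
```

```bash
python3 -m jog '[[0.03,0,-0.009,0,0,0],[0.075,0,-0.009,0,0,0],[0.12,0,-0.009,0,0,0],[0.142,0,-0.009,0,0,0],[0.142,0,-0.009,0,0,0]]' 
python3 -m jog '[[0,0,0,0,0,0],[0,0,0,0,0,0],[0,0,0,0,0,0],[0,0,0,0,0,0]]' 0.03
python3 -m jog '[[-0.03,0,0,0,0,0],[-0.08,0,0,0,0,0],[-0.13,0,0,0,0,0],[-0.16,0,0,0,0,0],[-0.16,0,0,0,0,0]]'
```

```text
clock: 2.65
eef_pos: [0.6699, -0.1586, 0.0337]
tool_rot: [[-0.002, -0.711, 0.703], [0.001, 0.703, 0.711], [-1.0, 0.002, -0.001]]
wrist_force: [-1.2, -0.1, 0.7]
gripper_width: 0.0855
clock: 3.15
eef_pos: [0.6719, -0.1599, 0.0364]
tool_rot: [[0.002, -0.711, 0.703], [-0.001, 0.703, 0.711], [-1.0, -0.002, 0.001]]
wrist_force: [-4.3, 1.5, 12.1]
gripper_width: 0.048
clock: 3.78
eef_pos: [0.6724, -0.16, 0.1979]
tool_rot: [[0.005, -0.711, 0.703], [-0.001, 0.703, 0.711], [-1.0, -0.005, 0.003]]
wrist_force: [0.3, -1.1, -1.4]
gripper_width: 0.048
```

```bash
python3 -m jog '[[0,0.015,-0.038,10,0,0],[0,0.03,-0.076,20,0,0],[0,0.045,-0.114,30,0,0],[0,0.06,-0.152,40,0,0],[0,0.072,-0.185,50,0,0]]'
python3 -m jog '[[0,0,0,3,0,0],[0,0,0,3,0,0]]'
python3 - <<'E'
from h import *
np.set_printoptions(precision=4,suppress=True)
c=snap('wrist','w2'); s=observe(); print(s['eef_pos'],s['tool_rot'],s['qpos'],s['gripper_width'])
E
```

```text
clock: 4.4
eef_pos: [0.488, -0.2408, 0.1937]
tool_rot: [[-0.001, 0.088, 0.996], [0.0, 0.996, -0.088], [-1.0, 0.0, -0.001]]
wrist_force: [-0.1, -1.2, -0.1]
gripper_width: 0.0481
clock: 4.65
eef_pos: [0.4894, -0.2406, 0.1939]
tool_rot: [[-0.0, 0.134, 0.991], [0.0, 0.991, -0.134], [-1.0, 0.0, -0.0]]
wrist_force: [0.6, 0.4, -0.4]
gripper_width: 0.0483
[ 0.4896 -0.2404  0.1939] [[-0.0004  0.1327  0.9912]
 [ 0.0003  0.9912 -0.1327]
 [-1.      0.0002 -0.0004]] [-26.1529  18.6182  -2.5127  68.8942   0.0048  71.4702] 0.048378229980634395
```

View pics/w2.png

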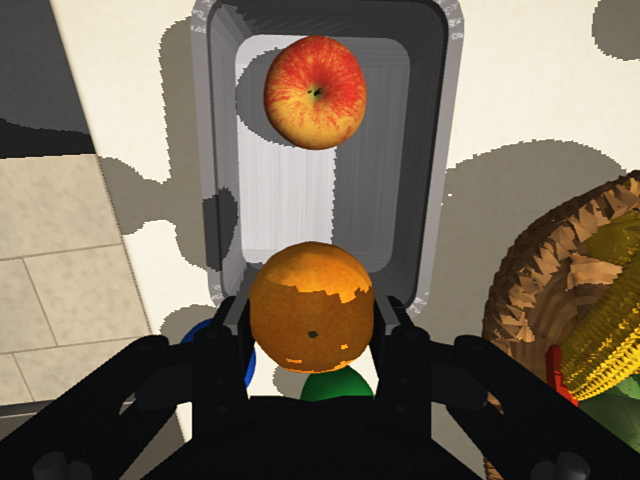

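Run:
```python
from h import *
np.set_printoptions(precision=4,suppress=True)
c=load('w2'); im=c['img'].astype(int)
b_r=im[...,2]-im[...,0]; L=im.sum(2)
for v in (60,120,180,240): print(v,L[v,180:225:3].tolist(),L[v,420:475:3].tolist())
for p in [(193,60),(208,290),(463,30),(425,300),(211,60),(220,270)]: print(p,ray(c,*p,.093))
```

```text
60 [336, 338, 338, 335, 366, 396, 395, 394, 392, 369, 223, 363, 358, 350, 341] [156, 156, 159, 152, 159, 162, 152, 128, 93, 430, 422, 419, 422, 415, 719, 707, 708, 706, 707]
120 [351, 351, 356, 351, 356, 351, 398, 404, 405, 403, 386, 223, 371, 361, 355] [164, 157, 165, 162, 165, 96, 347, 452, 445, 444, 441, 702, 709, 710, 713, 716, 713, 710, 713]
180 [350, 354, 358, 364, 356, 352, 362, 402, 400, 404, 398, 407, 220, 373, 373] [161, 166, 146, 93, 465, 453, 453, 453, 421, 357, 361, 361, 357, 358, 360, 360, 365, 370, 361]
240 [360, 356, 363, 358, 359, 364, 356, 357, 309, 175, 172, 173, 179, 97, 162] [102, 333, 441, 435, 440, 436, 355, 365, 359, 362, 359, 362, 348, 350, 362, 355, 357, 355, 359]
(193, 60) [ 0.4368 -0.1149  0.093 ]
(208, 290) [ 0.4132 -0.2601  0.093 ]
(463, 30) [ 0.5937 -0.1205  0.093 ]
(425, 300) [ 0.5656 -0.2885  0.093 ]
(211, 60) [ 0.4472 -0.1163  0.093 ]
(220, 270) [ 0.4248 -0.2463  0.093 ]
```

```bash
python3 -m jog '[[0.04,0.003,0,0,0,0],[0.08,0.003,0,0,0,0],[0.12,0.003,0,0,0,0],[0.138,0.003,0,0,0,0],[0.138,0.003,0,0,0,0]]'
python3 -m jog '[[0,0,0,0,0,0],[0,0,0,0,0,0],[0,0,0,0,0,0]]' 0.072
python3 -m jog '[[-0.03,0,0,0,0,0],[-0.08,0,0,0,0,0],[-0.13,0,0,0,0,0],[-0.18,0,0,0,0,0],[-0.18,0.02,0,0,0,0]]'
python3 - <<'E'
from h import *
np.set_printoptions(precision=4,suppress=True)
c=snap('wrist','w3'); s=observe(); print(s['eef_pos'],s['gripper_width'])
E
```

```text
clock: 5.32
eef_pos: [0.4895, -0.2368, 0.0548]
tool_rot: [[-0.003, 0.132, 0.991], [0.001, 0.991, -0.132], [-1.0, 0.001, -0.003]]
wrist_force: [-0.2, -0.4, -0.6]
gripper_width: 0.048
clock: 5.7
eef_pos: [0.4914, -0.238, 0.0574]
tool_rot: [[0.003, 0.134, 0.991], [-0.001, 0.991, -0.134], [-1.0, -0.001, 0.003]]
wrist_force: [6.4, -0.4, 1.1]
gripper_width: 0.0717
clock: 6.32
eef_pos: [0.4942, -0.2189, 0.2404]
tool_rot: [[0.006, 0.135, 0.991], [-0.003, 0.991, -0.135], [-1.0, -0.002, 0.006]]
wrist_force: [-0.2, -0.9, -0.5]
gripper_width: 0.0721
[ 0.4937 -0.2161  0.2382] 0.07176172690757773
```

View pics/w3.png

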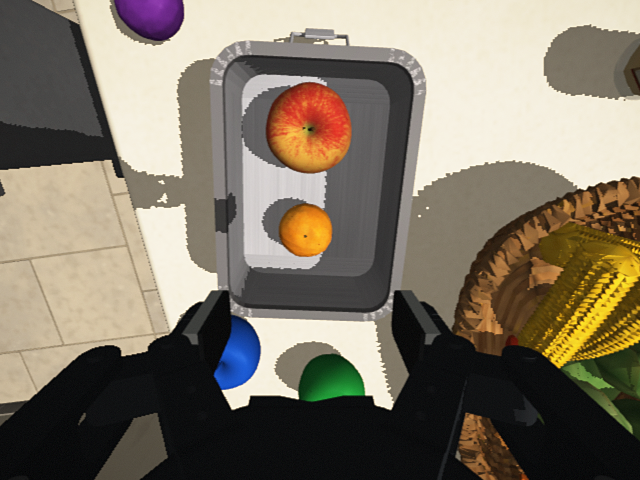

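Run:
```python
from h import *
np.set_printoptions(precision=4,suppress=True)
c=load('w3'); im=c['img'].astype(int); L=im.sum(2); d=im[...,2]-im[...,0]
print(d[150,195:235:2].tolist(),L[150,195:235:2].tolist());print(d[30:75:2,320].tolist(),L[30:75:2,320].tolist());print(d[295:325:2,320].tolist(),L[295:325:2,320].tolist())
def edges(m0,name,z):
    pass
P={'L':[],'R':[],'T':[],'B':[]}
g=L.astype(float)
# inner edge: walk from ring outward->inward: min-gradient crossing via max |dL|
def first(prof,thr): # first index where neighbouring difference >thr
    k=np.where(np.abs(np.diff(prof))>thr)[0]; return k
for v in range(90,280,20):
    print(v,(first(g[v,200:240],60)+200).tolist(),(first(g[v,385:432],60)+385).tolist())
for u in range(255,400,20):
    print(u,(first(g[36:70,u],60)+36).tolist(),(first(g[295:330,u],60)+295).tolist())
```

```text
[-25, -24, -24, -26, -25, -26, -25, -24, -24, -8, -8, -9, -8, -8, -9, -3, -6, -4, -3, -4] [357, 356, 356, 359, 352, 351, 359, 358, 357, 409, 406, 408, 401, 406, 372, 216, 371, 370, 367, 361]
[-3, -4, -5, -5, -3, -23, -33, -24, -8, -9, -8, -10, -8, -10, -3, -2, -1, -1, -2, -1, 0, -2, -2] [416, 432, 429, 588, 420, 300, 720, 507, 410, 415, 416, 422, 417, 430, 213, 102, 162, 158, 156, 160, 157, 161, 175]
[0, -3, -2, -1, -1, 0, 1, -1, -11, -10, -10, -10, -14, -24, -21] [194, 198, 192, 192, 200, 206, 121, 108, 405, 398, 399, 400, 408, 723, 715]
90 [221, 222, 224] [386, 412, 413, 414, 418, 425, 426]
110 [222, 224, 225] [389, 410, 411, 412, 422, 423]
130 [222, 223, 225] [408, 409, 420, 421]
150 [223, 224, 225, 226] [405, 406, 407, 417, 418]
170 [223, 224, 226] [403, 404, 415, 416]
190 [224, 225, 226, 227] [401, 402, 412, 413, 416, 417]
210 [213, 214, 234, 235] [398, 399]
230 [214, 215, 227, 228] [396, 397]
250 [226, 228] [393, 394]
270 [203, 204, 226, 227, 229] [391, 392]
255 [40, 54, 55] [307, 308, 316, 317, 328]
275 [38, 39, 55, 56] [304, 308, 309, 317, 318]
295 [56, 57] [309, 318]
315 [37, 38, 41, 43, 57, 58] [309, 310, 319]
335 [36, 38, 44, 58, 59] [310, 311, 319, 320]
355 [45, 46, 59, 60] [307, 311, 312, 320, 321]
375 [46, 47, 60, 61] [309, 310, 324, 327]
395 [47, 48, 62, 63] []
```

Run:
```python
from h import *
np.set_printoptions(precision=4,suppress=True)
c=load('w3')
S=dict(L=[(223,90),(224.5,130),(226,170),(227.5,210),(229,250),(229,270)],R=[(412,90),(408.5,130),(404,170),(399,210),(394,250),(391.5,270)],
T=[(255,55),(275,56),(295,57),(315,58),(335,59),(355,60),(375,61)],B=[(255,308),(275,309),(295,309.5),(315,310),(335,311),(355,312)])
ln={}
for k,p in S.items():
    P=np.array([ray(c,*q,.091)[:2] for q in p]); a=np.polyfit(*( (P[:,1],P[:,0]) if k in'LR' else (P[:,0],P[:,1])),1); ln[k]=a
    print(k,P.mean(0),np.degrees(np.arctan(a[0])))
y=np.polyval; 
def X(s,e): # x=a y+b ; y=c x+d
    (a,b),(c_,d)=ln[s],ln[e]; x=(a*d+b)/(1-a*c_); return np.array([x,c_*x+d])
C=[X('L','T'),X('R','T'),X('R','B'),X('L','B')]; print(np.array(C),np.mean(C,0),[np.linalg.norm(C[i]-C[i-1]) for i in range(4)])
m=ray(c,306,231,.03); print('mand',m)
```

```text
L [ 0.4337 -0.176 ] 9.865489284960232
R [ 0.5711 -0.1949] 10.064919137355586
T [ 0.5157 -0.092 ] -10.255572775206128
B [ 0.4805 -0.2894] -10.369591175977963
[[ 0.4503 -0.0802]
 [ 0.5871 -0.105 ]
 [ 0.552  -0.3024]
 [ 0.416  -0.2776]] [ 0.5014 -0.1913] [np.float64(0.2003070185786612), np.float64(0.13896437208764392), np.float64(0.20057864006556728), np.float64(0.13826834884604766)]
mand [ 0.4886 -0.234   0.03  ]
```

```bash
python3 -m jog '[[0,0.06,-0.017,0,0,0],[0,0.12,-0.034,0,0,0],[0,0.18,-0.051,0,0,0],[0,0.24,-0.068,0,0,0],[0,0.30,-0.085,0,0,0]]' 0.05
python3 -m jog '[[0,0.018,-0.003,0,0,0],[0,0.018,-0.003,0,0,0],[0,0.018,-0.003,0,0,0]]'
python3 - <<'E'
from h import *
np.set_printoptions(precision=4,suppress=True)
c=snap('wrist','w4'); s=observe(); print(s['eef_pos'],s['tool_rot'],s['gripper_width'])
E
```

```text
clock: 7.0
eef_pos: [0.4475, 0.0928, 0.2356]
tool_rot: [[-0.001, 0.134, 0.991], [-0.0, 0.991, -0.134], [-1.0, -0.0, -0.001]]
wrist_force: [0.9, -0.5, 0.6]
gripper_width: 0.05
clock: 7.38
eef_pos: [0.448, 0.1085, 0.2358]
tool_rot: [[-0.001, 0.134, 0.991], [-0.0, 0.991, -0.134], [-1.0, -0.001, -0.001]]
wrist_force: [-0.2, 0.6, 0.0]
gripper_width: 0.0503
[0.4481 0.1083 0.236 ] [[-0.0006  0.1348  0.9909]
 [-0.0003  0.9909 -0.1348]
 [-1.     -0.0004 -0.0005]] 0.04966438095291384
```

View pics/w4.png

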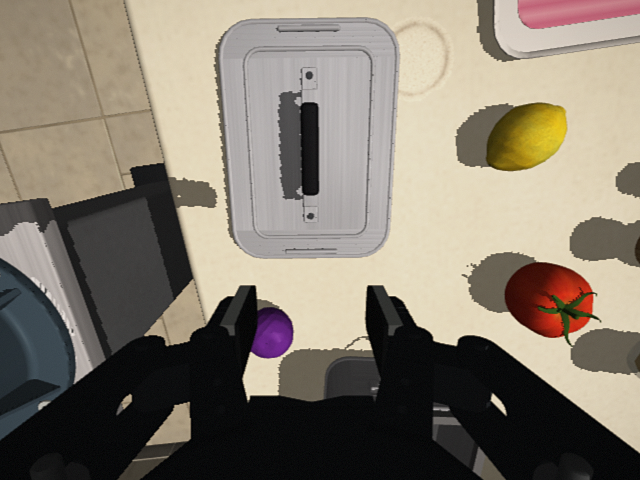

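Run:
```python
from h import *
np.set_printoptions(precision=4,suppress=True)
c=load('w4'); im=c['img'].astype(int); L=im.sum(2); d=im[...,2]-im[...,0]
def comp(m,x0,x1,y0,y1):
    mm=np.zeros(m.shape,np.uint8); mm[y0:y1,x0:x1]=m[y0:y1,x0:x1]
    k,_=cv2.findContours(mm,cv2.RETR_EXTERNAL,cv2.CHAIN_APPROX_NONE); return max(k,key=cv2.contourArea)
k=comp(L<150,290,330,90,205)
P=np.array([ray(c,*p[0],.048)[:2] for p in k],np.float32); print('grip',cv2.minAreaRect(k),cv2.minAreaRect(P))
k=comp((d>-15),205,410,5,275)
for z in (.009,.012):
    P=np.array([ray(c,*p[0],z)[:2] for p in k],np.float32); print('lid',cv2.minAreaRect(P))
```

```text
grip ((308.97332763671875, 148.50035095214844), (91.15190124511719, 17.185138702392578), 89.23609924316406) ((0.45518165826797485, 0.17231789231300354), (0.07738372683525085, 0.015393288806080818), 82.72567749023438)
lid ((0.45502838492393494, 0.17237669229507446), (0.22722461819648743, 0.16777728497982025), 82.90115356445312)
lid ((0.4550536870956421, 0.17243915796279907), (0.22524061799049377, 0.16631242632865906), 82.90111541748047)
```

```bash
python3 -m jog '[[0.04,0.04,-0.002,0,0,0],[0.09,0.0645,-0.002,-0.5,0,0],[0.14,0.0645,-0.002,-0.5,0,0],[0.175,0.0645,-0.002,-0.5,0,0],[0.188,0.0645,-0.002,-0.5,0,0]]' 0.05
python3 -m jog '[[0,0,0,0,0,0],[0,0,0,0,0,0]]' 
python3 -m jog '[[0,0,0,0,0,0],[0,0,0,0,0,0],[0,0,0,0,0,0],[0,0,0,0,0,0]]' 0.0
```

```text
clock: 8.05
eef_pos: [0.454, 0.172, 0.0466]
tool_rot: [[-0.003, 0.127, 0.992], [-0.001, 0.992, -0.127], [-1.0, -0.001, -0.003]]
wrist_force: [0.8, -0.1, 0.5]
gripper_width: 0.0499
clock: 8.3
eef_pos: [0.456, 0.1734, 0.0497]
tool_rot: [[0.002, 0.126, 0.992], [0.001, 0.992, -0.126], [-1.0, 0.001, 0.002]]
wrist_force: [0.1, -0.0, 0.9]
gripper_width: 0.0501
clock: 8.8
eef_pos: [0.4553, 0.1735, 0.0491]
tool_rot: [[0.001, 0.125, 0.992], [0.0, 0.992, -0.125], [-1.0, 0.001, 0.001]]
wrist_force: [-2.2, -1.3, 10.1]
gripper_width: 0.0148
```

```bash
python3 -m jog '[[-0.01,0,0,0,0,0],[-0.04,0,0,0,0,0],[-0.08,0,0,0,0,0],[-0.12,0,0,0,0,0],[-0.14,0,0,0,0,0]]'
python3 -m jog '[[0,0,0,0,0,0],[0,0,0,0,0,0]]'
python3 - <<'E'
from h import *
np.set_printoptions(precision=4,suppress=True)
c=snap('wrist','w5'); s=observe(); print(s['eef_pos'],s['tool_rot'],s['gripper_width'],s['wrist_force'],s['ft_torque'])
E
```

```text
clock: 9.43
eef_pos: [0.4555, 0.1736, 0.1911]
tool_rot: [[0.003, 0.125, 0.992], [0.001, 0.992, -0.125], [-1.0, 0.001, 0.002]]
wrist_force: [0.5, -0.2, -2.9]
gripper_width: 0.015
clock: 9.68
eef_pos: [0.4545, 0.1732, 0.1875]
tool_rot: [[-0.001, 0.125, 0.992], [-0.0, 0.992, -0.125], [-1.0, -0.001, -0.001]]
wrist_force: [0.7, 0.9, -2.3]
gripper_width: 0.0151
[0.4544 0.1731 0.1873] [[-0.0016  0.1253  0.9921]
 [-0.0006  0.9921 -0.1253]
 [-1.     -0.0008 -0.0015]] 0.015004776932808033 [-0.2661  0.0306 -2.8792] [ 0.0119  0.0206 -0.0331]
```

View pics/w5.png

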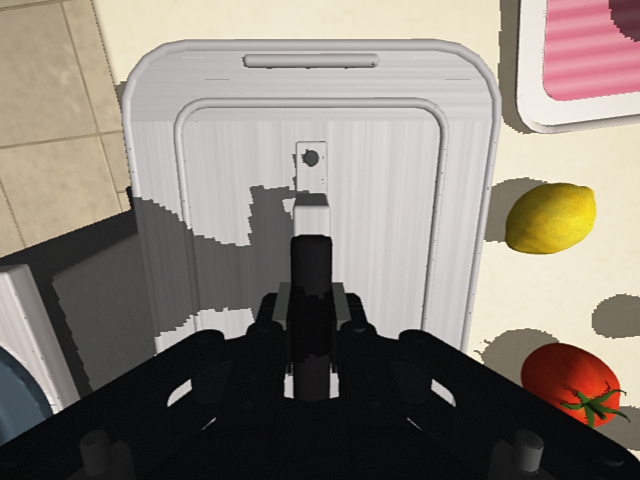

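Run:
```python
from h import *
np.set_printoptions(precision=4,suppress=True)
c=load('w5'); im=c['img'].astype(int); L=im.sum(2)
s=observe();R=np.array(s['tool_rot']);p=np.array(s['eef_pos'])
for z in (.147,.150):
  for v in (130,180,230,280): 
    ed=[]
    g=np.abs(np.diff(L[v].astype(int)))
    l=[u for u in range(115,165) if g[u]>60]; r=[u for u in range(455,515) if g[u]>60]
    T=lambda u,v:(R.T@(ray(c,u,v,z)-p))[1:]
    print(z,v,l[:3],r[-3:],T(l[0]+.5,v) if l else'',T(r[-1]+.5,v) if r else '')
  for u in (230,310,390):
    g=np.abs(np.diff(L[20:70,u].astype(int)));k=np.where(g>60)[0]+20
    print(u,k, T(u,k[0]+.5))
```

```text
0.147 130 [123] [494, 513, 514] [ 0.0766 -0.0835] [0.0767 0.0913]
0.147 180 [129, 131] [487, 502, 503] [ 0.0545 -0.0842] [0.0545 0.09  ]
0.147 230 [] [485, 504, 505]  [0.0305 0.0949]
0.147 280 [] [468, 469]  [0.0042 0.0809]
230 [38 39 50] [ 0.1129 -0.0334]
310 [38 50 53 65 66 67 68] [ 0.1129 -0.    ]
390 [38 50] [0.1129 0.0333]
0.15 130 [123] [494, 513, 514] [ 0.0765 -0.0819] [0.0766 0.0896]
0.15 180 [129, 131] [487, 502, 503] [ 0.0548 -0.0826] [0.0549 0.0883]
0.15 230 [] [485, 504, 505]  [0.0313 0.0931]
0.15 280 [] [468, 469]  [0.0055 0.0794]
230 [38 39 50] [ 0.1121 -0.0327]
310 [38 50 53 65 66 67 68] [ 0.1121 -0.    ]
390 [38 50] [0.1121 0.0327]
```

```bash
python3 -m jog '[[-0.01,-0.03,0.008,0.5,0,0],[-0.01,-0.07,0.018,1,0,0],[-0.01,-0.12,0.031,1.5,0,0],[-0.01,-0.17,0.044,2,0,0],[-0.01,-0.22,0.057,2.9,0,0]]'
python3 - <<'E'
from h import *
np.set_printoptions(precision=4,suppress=True)
s=observe();R=np.array(s['tool_rot']);p=np.array(s['eef_pos']); print(p,R,R.T@(np.array([.5015,-.1903,.187])-p))
E
```

```text
clock: 10.35
eef_pos: [0.4834, -0.0536, 0.1973]
tool_rot: [[-0.001, 0.176, 0.984], [0.0, 0.984, -0.176], [-1.0, -0.0, -0.001]]
wrist_force: [0.1, 0.0, -2.6]
gripper_width: 0.015
[ 0.4834 -0.0536  0.1973] [[-0.0015  0.1756  0.9845]
 [ 0.0002  0.9845 -0.1756]
 [-1.     -0.     -0.0015]] [ 0.0103 -0.1314  0.0418]
```

```bash
python3 -m jog '[[0,-0.045,0.014,0,0,0],[0,-0.085,0.027,0,0,0],[0,-0.115,0.036,0,0,0],[0,-0.132,0.0415,0,0,0],[0,-0.132,0.0415,0,0,0]]'
python3 -m jog '[[0.02,0,0,0,0,0],[0.035,0,0,0,0,0],[0.035,0,0,0,0,0],[0.035,0,0,0,0,0],[0.035,0,0,0,0,0]]'
python3 - <<'E'
from h import *
np.set_printoptions(precision=4,suppress=True)
s=observe();R=np.array(s['tool_rot']);p=np.array(s['eef_pos']); print(p,R,R.T@(np.array([.5015,-.1903,.049+.084])-p),s['wrist_force'])
snap('wrist','w6');snap('scene','s6')
im=np.hstack([cv2.imread('pics/w6.png')[:, :420],cv2.resize(cv2.imread('pics/s6.png')[190:370,250:430],(480,480))[:,:380]]); cv2.imwrite('pics/c6.png',im)
E
```

```text
clock: 10.98
eef_pos: [0.5014, -0.1897, 0.1975]
tool_rot: [[-0.001, 0.176, 0.984], [0.001, 0.984, -0.176], [-1.0, 0.0, -0.001]]
wrist_force: [0.2, 0.4, -2.3]
gripper_width: 0.0148
clock: 11.6
eef_pos: [0.502, -0.1893, 0.1639]
tool_rot: [[0.001, 0.175, 0.985], [-0.0, 0.985, -0.175], [-1.0, -0.0, 0.001]]
wrist_force: [0.1, -0.2, -2.4]
gripper_width: 0.0152
[ 0.502  -0.1893  0.1639] [[ 0.0009  0.1752  0.9845]
 [-0.0003  0.9845 -0.1752]
 [-1.     -0.0002  0.0009]] [ 0.0309 -0.0011 -0.0003] [ 0.0511 -0.2339 -2.4451]
```

View pics/c6.png

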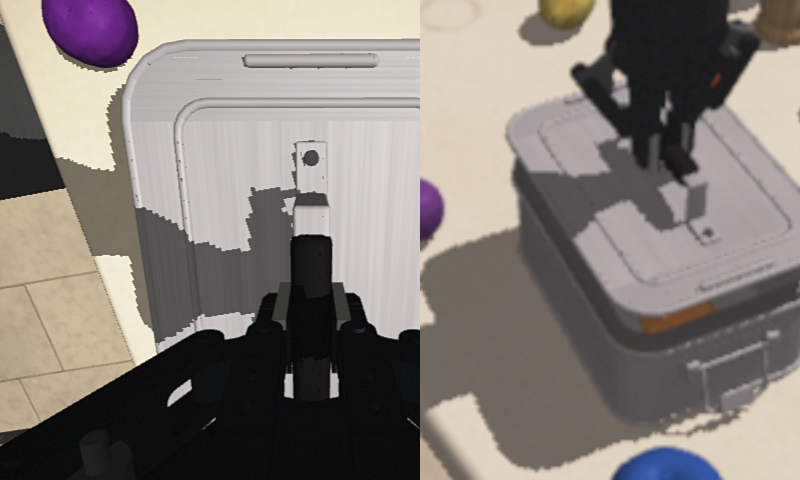

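```bash
python3 -m jog '[[0.008,-0.001,0,0,0,0],[0.015,-0.001,0,0,0,0],[0.02,-0.001,0,0,0,0],[0.025,-0.001,0,0,0,0],[0.025,-0.001,0,0,0,0]]'
python3 -m jog '[[0.001,0,0,0,0,0],[0.002,0,0,0,0,0],[0.003,0,0,0,0,0],[0.003,0,0,0,0,0],[0.003,0,0,0,0,0]]'
```

```text
clock: 12.32
eef_pos: [0.5013, -0.1902, 0.1379]
tool_rot: [[-0.001, 0.175, 0.985], [0.0, 0.985, -0.175], [-1.0, 0.0, -0.001]]
wrist_force: [-0.5, 0.6, -2.4]
gripper_width: 0.0146
clock: 12.95
eef_pos: [0.5015, -0.1903, 0.1353]
tool_rot: [[0.0, 0.175, 0.985], [-0.0, 0.985, -0.175], [-1.0, -0.0, 0.0]]
wrist_force: [0.0, -0.2, -2.3]
gripper_width: 0.0149
```

No contact yet, entering freely; go on in 1 mm rows.

```bash
python3 -m jog '[[0.001,0,0,0,0,0],[0.002,0,0,0,0,0],[0.003,0,0,0,0,0],[0.003,0,0,0,0,0],[0.003,0,0,0,0,0]]'
python3 -m jog '[[0.0005,0,0,0,0,0],[0.001,0,0,0,0,0],[0.001,0,0,0,0,0],[0.001,0,0,0,0,0]]'
```

```text
clock: 13.58
eef_pos: [0.5015, -0.1903, 0.1324]
tool_rot: [[0.0, 0.175, 0.985], [-0.0, 0.985, -0.175], [-1.0, -0.0, 0.0]]
wrist_force: [-1.1, -0.0, 1.3]
gripper_width: 0.0154
clock: 14.08
eef_pos: [0.5015, -0.1903, 0.1314]
tool_rot: [[0.0, 0.175, 0.985], [-0.0, 0.985, -0.175], [-1.0, -0.0, 0.0]]
wrist_force: [-2.0, 2.3, 4.5]
gripper_width: 0.0149
```

```bash
python3 -m jog '[[0.0006,0,0,0,0,0],[0.0012,0,0,0,0,0],[0.0017,0,0,0,0,0],[0.0017,0,0,0,0,0],[0.0017,0,0,0,0,0]]'
python3 -m jog '[[0,0,0,0,0,0],[0,0,0,0,0,0],[0,0,0,0,0,0],[0,0,0,0,0,0],[0,0,0,0,0,0]]'
python3 - <<'E'
from h import *
np.set_printoptions(precision=4,suppress=True)
snap('wrist','w7');snap('scene','s7');F=[]
for i in range(4): s=observe(); F.append(s['wrist_force']); camera('top')
print(np.array(F),s['eef_pos'],s['ft_torque'])
im=np.hstack([cv2.imread('pics/w7.png')[:, :420],cv2.resize(cv2.imread('pics/s7.png')[190:370,250:430],(480,480))[:,:380]]); cv2.imwrite('pics/c7.png',im)
E
```

```text
clock: 14.7
eef_pos: [0.5015, -0.1903, 0.1301]
tool_rot: [[0.0, 0.175, 0.985], [-0.0, 0.985, -0.175], [-1.0, -0.0, 0.0]]
wrist_force: [-4.9, 2.3, 10.3]
gripper_width: 0.0149
clock: 15.32
eef_pos: [0.5015, -0.1903, 0.1301]
tool_rot: [[0.0, 0.175, 0.985], [-0.0, 0.985, -0.175], [-1.0, -0.0, 0.0]]
wrist_force: [-4.7, 1.6, 11.1]
gripper_width: 0.0148
[[-5.3687  1.4931 10.7828]
 [-4.555   1.422  11.3094]
 [-5.5074  1.9706 12.2551]
 [-4.9169  1.1113 11.6527]] [ 0.5015 -0.1903  0.1301] [0.3564 0.9349 0.022 ]
```

View pics/c7.png

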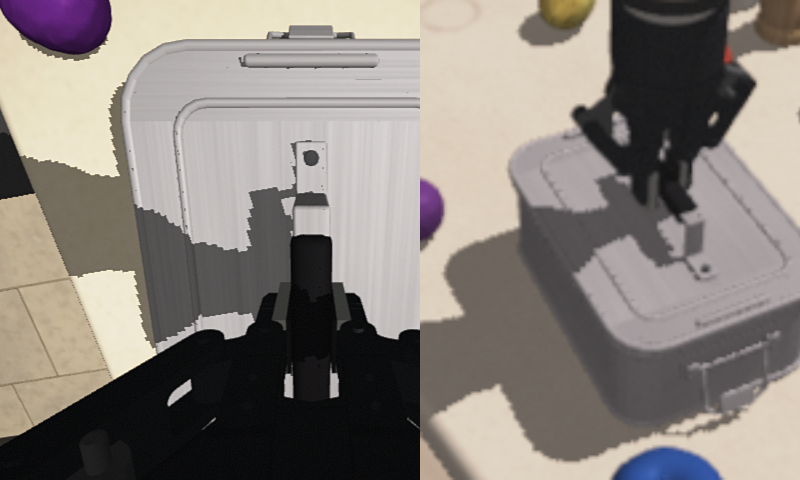

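```bash
python3 -c "
from plant import *
print(finish_job()); s=observe(); print(s['clock'],s['wrist_force'])"
```

```text
the job is handed in; nothing more can be done
None
the job is handed in; nothing more can be done
```

The lunch box is packed and the job is handed in. The mandarin is in beside the apple, the lid is in the mouth of the box, and the arm is still pressing it down. No verdict was reported.

- **Push:** the wrist force sensor read a steady 11–12 N upward. Adding the lid's weight of about 2.6 N, the lid bears on the box with about 14 N. No reading came anywhere near 40 N.
- **Lid position:** its estimated height is 81 mm in the box frame, about 3 mm into the seal, which agrees with the force. From the camera measurements it is centred to within about 2 mm and the angle matches to under 1°. The last wrist and scene pictures show it sitting square and level.
- **Side force:** there was also about 5 N of sideways force at the wrist while pressing, probably friction on the seal. It stayed steady, so I left it.
- **Other items:** the path stayed clear of the lemon and tomato. I saw no sign that they or the box moved, but I did not measure their positions again at the end.

It took about 15.5 s of the 64 s allowed.

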